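# Put the returned goods back in their stock trays

### The arm

A 7-joint arm with a two-finger parallel gripper is mounted at the origin on the work surface. World frame = base frame: x ahead of the robot, y to its left, z up, the work surface at z = 0. Lengths are in m, angles in rad, forces in N, time in s.
With the tool pointing down it reaches from about 0.4 to 0.85 m from the base axis. Payload 10.4 kg.
Tool frame: the origin (TCP) lies midway between the tips of the shut fingers; the grasp point (between the pads) lies 19 mm behind it; z points along the fingers, y is the line along which they close (so a half turn about z gives the same grasp; the last joint's range is limited). The gripper opens to 85 mm and grips with 20 to 120 N. Pads are 22 mm wide; open, the fingers measure 114 mm over their backs; the gripper's body (76 mm by 85 mm) begins 54 mm behind the grasp point. The pads swing forward as they close: fully open they stand 13 mm farther back than shut.
Start: joints at [-1.274, 0.332, -0.065, 1.46, 0.022, 1.35, -0.088], TCP at [0.196, 0.593, 0.231] pointing down, gripper open.
Joint ranges: [-2.6, 2.6], [-0.5, 2.12], [-1.47, 1.34], [0.16, 2.42], [-1.27, 4.41], [0.06, 2.06], [-2.6, 2.6]. Speed limits (rad/s): [2.22, 2.22, 2.79, 2.79, 3.14, 3.14, 3.14].

### API

Orientations are given as a rotation vector (axis times angle).
In Python, from station import bot gives the robot as it stands. Calls block until the motion is done:
- bot.movep(position, orientation): joint-space move of the TCP to a pose.
- bot.movel(position, rotation=None, rate=0.15): straight line of the TCP; rotation=None keeps the orientation; rate is the mean speed in m/s.
- bot.set_joints(angles): joint-space move.
- bot.gripper_to(opening): finger opening in m; the grip force is fixed at half the most; returns when the fingers have stopped.
- bot.pause(seconds).
- bot.ik(position, orientation): joint angles nearest the present ones, or None.
- bot.observe(): the state.
- bot.capture(name): name is "scene" or "top" or "wrist"; returns a dict with "frame" (384x512x3 uint8, red, green, blue), "z_map" (384x512 float32, m along the optical axis (not along the pixel's ray), 0 where there is no reading), "camera_matrix" (3x3 intrinsics, pixels), "T" (4x4, takes a point from camera to world coordinates); the wrist camera has in their place "T_tool_cam" (4x4, takes a point from camera to tool coordinates, whose origin is the TCP and whose axes are the flange's). Camera axes: x right, y up, looking along -z (the intrinsics and any distortion apply to the point x, -y, -z); pixel columns grow to the right and rows downward; lengths in m; the calibration is good to about 2 mm. A picture is of the moment at which its call begins: read the wrist's pose just before it.
A pose or a line that the arm cannot do raises bot.PlanningError and nothing moves.
- bot.sign_off(): hands the job in; it is judged then, once.
Trained networks look in a picture, given as the dict that the camera call returned (one of the last four; its "shot" number tells which), for a name from the list of things; names that differ only in an ending like _2 or _b are one class to them, and where a whole thing is asked for, a point or a joint stands for the part that bears it (a point fixed in the world has none). Each returns a list of dicts, best first, with "score" (0 to 1); they miss things now and then, are a little off and sometimes report something else, mostly with a low value. They report only what shows in the picture. A call takes as long as a camera call. They do not tell look-alikes from the thing itself.
- bot.spot_in(target, picture): "pixel" ([column, row] in pixels, amid what is visible of it).
- bot.spot_point(target, picture): "pixel" ([column, row] in pixels: a listed point, or the origin of a listed thing).
The state is a dict: "time": time; "q": joint angles; "qvel": joint speeds; "joint_torque": joint torques, N m; "ee_pos": TCP position; "orientation": TCP orientation; "force": force on the tool from outside, world axes, zero at the start; "ft_torque": the same for the moment, N m; "grip_width": finger opening in m; "finger_force": force on a finger pad.
Only numpy, scipy, OpenCV 4.12 (cv2) and the standard library are available. Lean on these libraries where they do the work, as an engineer would, in place of code of your own. Each camera call takes 0.05 s, during which the arm holds its last target. There are 200 camera calls.

### The job

Take apart the pile of returned goods on the counter and put each back with its own kind: the padlock in the tray with the brass padlock sample, the hinge in the tray with the two chrome hinges, the green carton in the tray with the green jar of spacers, the brown carton in the tray with the zinc coat hook. Set each one down flat, right way up, on the middle of the grey felt and lengthwise along its tray. Drop nothing, and leave the yellow tape measure and the amber bottle next to the pile standing where they are.

Things in the scene. Friction and masses are not known exactly. Their poses are not given: they have to be found in the camera images.
- padlock: loose brass padlock, top of the pile, lying flat: body 34 (x) x 40 (y) x 18 mm thick; steel shackle (7 mm bar, 32 mm wide) reaching 26 mm out of its +x end. Origin on the underside, 7 mm from the body's centre towards the shackle: the body runs from x = -24 to +10 mm. z up. About 0.2 kg.
- hinge: loose chrome butt hinge folded shut, lying under the padlock: 80 (x) x 42 (y) x 8 mm thick, knuckle along one long edge. Origin: centre of the underside; x along the length, z up. About 0.12 kg.
- green_carton: loose closed green carton of nylon spacers with white labels, under the hinge: 108 (x) x 54 (y) x 30 mm high. Origin: centre of the underside; x along the length, z up. About 0.16 kg.
- brown_carton: loose closed brown cardboard carton of coat hooks, bottom of the pile, standing on the counter: 140 (x) x 62 (y) x 40 mm high. Origin: centre of the underside; x along the length, z up. About 0.45 kg.
- tray_padlock: fixed wooden stock tray 230 (x) x 114 (y) mm. Bay for goods: 165 x 104 inside, grey felt floor 6 mm above the counter, rims 10 mm high. Beyond it (x = 88 to 143 mm) a ledge 16 mm high carries a fixed sample: a brass padlock lying flat, top 34 mm above the counter. Origin under the bay's centre at counter height; x points from bay to sample, z up.
- tray_hinge: fixed wooden stock tray 230 (x) x 114 (y) mm. Bay for goods: 165 x 104 inside, grey felt floor 6 mm above the counter, rims 10 mm high. Beyond it (x = 88 to 143 mm) a ledge 16 mm high carries a fixed sample: two folded chrome hinges lying on each other, top 32 mm above the counter. Origin under the bay's centre at counter height; x points from bay to sample, z up.
- tray_spacers: fixed wooden stock tray 230 (x) x 114 (y) mm. Bay for goods: 165 x 104 inside, grey felt floor 6 mm above the counter, rims 10 mm high. Beyond it (x = 88 to 143 mm) a ledge 16 mm high carries a fixed sample: an open green glass jar of white nylon spacers, 46 mm across, top 71 mm above the counter. Origin under the bay's centre at counter height; x points from bay to sample, z up.
- tray_hook: fixed wooden stock tray 230 (x) x 114 (y) mm. Bay for goods: 165 x 104 inside, grey felt floor 6 mm above the counter, rims 10 mm high. Beyond it (x = 88 to 143 mm) a ledge 16 mm high carries a fixed sample: a grey cast zinc double coat hook lying on its back plate, arms up, top 71 mm above the counter. Origin under the bay's centre at counter height; x points from bay to sample, z up.
- tape_measure: loose yellow and black tape measure, 56 x 58 x 36 mm high, beyond the far end of the pile; a bystander. Origin: centre of the underside.
- oil_bottle: loose amber glass bottle of oil with a black cap, 42 mm across, 90 mm high, standing at the near end of the pile; a bystander. Origin: centre of the underside.
There are look-alikes about, which are no part of the job. What is shaped like the brown_carton but pink or purple is not meant.

How it is judged:
By the outcome, as a careful person would: the job done as asked, in the order asked, and still so for the second after the job is handed in, with the robot touching nothing.
It also fails if it takes over 115 s, if anything falls off the work surface, if the arm or the gripper's body presses on something with over 40 N, if the wrist force passes 120 N, or if a joint passes its speed limit or range.

## Working session

There is one attempt and no reset: what is moved stays moved. The work goes in short steps, each a Python script; the robot and the scene stay as the last script left them, time stands still between calls to the robot, and variables do not carry over. Pictures are saved under pics/ and viewed, at most 14 in all, crops included, and the job is handed in when it is done.

```bash
mkdir -p pics; ls; python3 - <<'E'
from station import bot
import cv2, numpy as np
o=bot.observe(); print(o['time'],o['ee_pos'],o['orientation'],o['grip_width'])
ims=[]
for n in ['scene','top']:
    p=bot.capture(n); np.savez('%s0.npz'%n,**{k:v for k,v in p.items() if k!='shot'})
    print(n,p['T'].round(3).tolist(),p['camera_matrix'].round(1).tolist(),[k for k in p])
    cv2.imwrite('pics/%s0.png'%n,cv2.resize(p['frame'][:,:,::-1],(800,600)))
    for t in ['padlock','hinge','green_carton','brown_carton','tray_padlock','tray_hinge','tray_spacers','tray_hook','tape_measure','oil_bottle']:
        r=bot.spot_point(t,p); print(t,[(np.round(d['pixel']).tolist(),round(d['score'],2)) for d in r])
E
```

```text
pics
0.0 [0.19634534 0.59294973 0.23052417] [-5.00107485e-01 -3.10134199e+00  2.24656881e-03] 0.08510494619814403
scene [[0.749, -0.49, 0.447, 1.056], [0.663, 0.558, -0.499, -0.625], [-0.005, 0.67, 0.743, 1.186], [0.0, 0.0, 0.0, 1.0]] [[450.7, 0.0, 258.9], [0.0, 450.7, 191.1], [0.0, 0.0, 1.0]] ['frame', 'z_map', 'camera_matrix', 'T', 'shot']
padlock [([322.0, 171.0], 0.63)]
hinge [([323.0, 174.0], 0.44), ([300.0, 168.0], 0.15)]
green_carton [([323.0, 182.0], 0.85)]
brown_carton [([316.0, 143.0], 0.74), ([320.0, 186.0], 0.7), ([255.0, 147.0], 0.68)]
tray_padlock [([182.0, 316.0], 0.71)]
tray_hinge [([219.0, 283.0], 0.71)]
tray_spacers [([303.0, 220.0], 0.86), ([322.0, 186.0], 0.51)]
tray_hook [([278.0, 256.0], 0.58)]
tape_measure [([344.0, 210.0], 0.88)]
oil_bottle [([298.0, 168.0], 0.54)]
top [[-0.024, 0.986, -0.165, 0.259], [-1.0, -0.025, 0.001, 0.104], [-0.003, 0.165, 0.986, 1.108], [0.0, 0.0, 0.0, 1.0]] [[414.2, 0.0, 253.8], [0.0, 414.2, 195.5], [0.0, 0.0, 1.0]] ['frame', 'z_map', 'camera_matrix', 'T', 'shot']
padlock [([164.0, 177.0], 0.55)]
hinge [([161.0, 173.0], 0.65)]
green_carton [([170.0, 176.0], 0.97)]
brown_carton [([172.0, 180.0], 0.73), ([169.0, 302.0], 0.71), ([106.0, 238.0], 0.66), ([163.0, 176.0], 0.64)]
tray_padlock [([409.0, 176.0], 0.68), ([183.0, 135.0], 0.25)]
tray_hinge [([355.0, 174.0], 0.92)]
tray_spacers [([228.0, 160.0], 0.75)]
tray_hook [([288.0, 156.0], 0.72)]
tape_measure []
oil_bottle [([175.0, 176.0], 0.67), ([160.0, 224.0], 0.49)]
```

View pics/scene0.png

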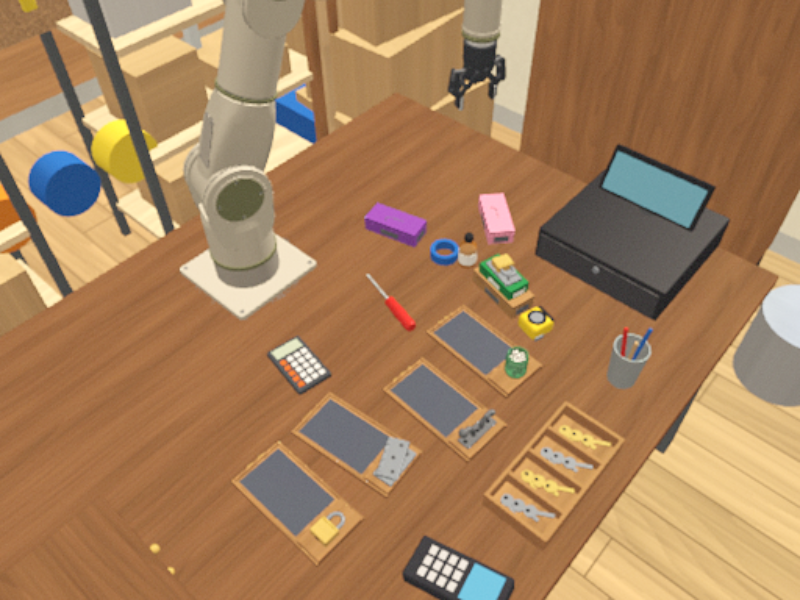

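View pics/top0.png

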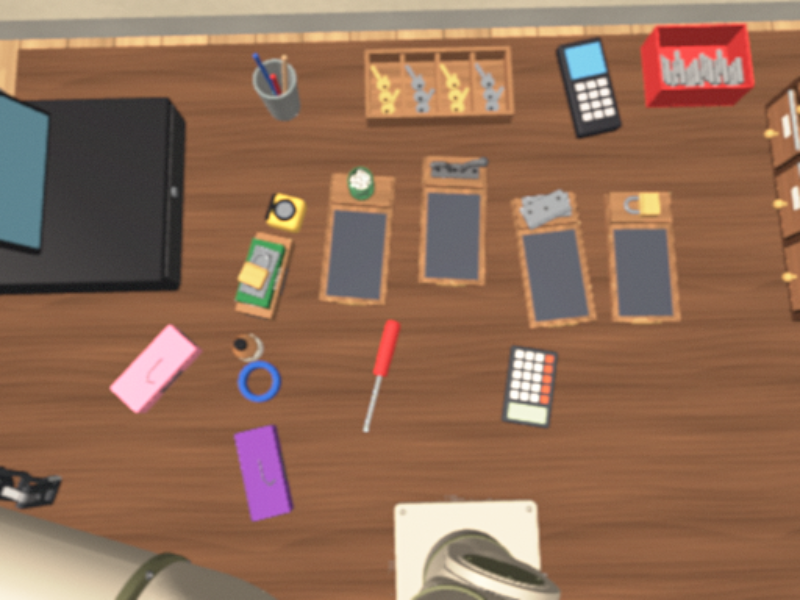

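Scene (800x600 view): the pile is at (505,278), tape measure at (537,320), bottle at (468,250). The trays, by sample, are spacers (485,347), hook (445,405), hinge (357,440) and padlock (297,497). In the top view the pile is at (263,272).

Could be taken for the brown carton: pink box (155,368 top) and purple box (263,472 top). Both are rejected, since the right one is the brown box under the green carton at (263,278).

```bash
cat > h.py <<'E'
import numpy as np, cv2
from scipy.spatial.transform import Rotation as R
def ray(p,px,T=None):
    T=p['T'] if T is None else T
    K=p['camera_matrix']; px=np.atleast_2d(px).astype(float)
    d=np.c_[(px[:,0]-K[0,2])/K[0,0],-(px[:,1]-K[1,2])/K[1,1],-np.ones(len(px))]
    return T[:3,3],d@T[:3,:3].T
def onplane(p,px,z,T=None):
    o,d=ray(p,px,T); return o+d*((z-o[2])/d[:,2])[:,None]
def cloud(p,T=None):
    h,w=p['z_map'].shape; u,v=np.meshgrid(np.arange(w),np.arange(h))
    o,d=ray(p,np.c_[u.ravel(),v.ravel()],T); return (o+d*p['z_map'].reshape(-1,1)).reshape(h,w,3)
def wristT(bot,p,o):
    T=np.eye(4); T[:3,:3]=R.from_rotvec(o['orientation']).as_matrix(); T[:3,3]=o['ee_pos']; return T@p['T_tool_cam']
def rect(pts):
    """centre, long side angle, sizes(mm) of min-area rectangle of xy points"""
    (c,s,a)=cv2.minAreaRect((pts[:,:2]*1000).astype(np.float32)); 
    b=cv2.boxPoints((c,s,a)); e=[b[1]-b[0],b[2]-b[1]]; e=max(e,key=np.linalg.norm)
    return np.array(c)/1000,np.arctan2(e[1],e[0]),sorted(s)
def down(yaw):  # tool z down, tool y (closing line) at world angle yaw
    y=np.array([np.cos(yaw),np.sin(yaw),0]); z=np.array([0,0,-1.]); return R.from_matrix(np.c_[np.cross(y,z),y,z]).as_rotvec()
E
python3 - <<'E'
from h import *
for n in ['top','scene']:
    p=dict(np.load(n+'0.npz'))
    hsv=cv2.cvtColor(p['frame'],cv2.COLOR_RGB2HSV); C=cloud(p)
    m=((hsv[...,1]<75)&(hsv[...,2]<115)&(hsv[...,2]>50)&(abs(C[...,2]-.006)<.012)&(C[...,0]>.3)&(C[...,0]<.75)&(C[...,1]<.45)&(C[...,1]>-.55)).astype(np.uint8)
    k,l,s,c=cv2.connectedComponentsWithStats(cv2.morphologyEx(m,cv2.MORPH_OPEN,np.ones((3,3))))
    for i in range(1,k):
        if s[i,4]<500: continue
        v,u=np.nonzero(l==i); w=onplane(p,np.c_[u,v],.006)
        r=rect(w); print(n,c[i].round(),r[0].round(4),np.degrees(r[1]).round(1),np.round(r[2]))
p=dict(np.load('top0.npz'));C=cloud(p)
print(C[176,164],C[150,185],C[222,157],C[135,183])
v,u=np.nonzero((C[...,2]>.03)&(C[...,0]<.65)&(C[...,0]>.35)&(C[...,1]>.2)&(C[...,1]<.42))
cv2.imwrite('pics/crop.png',cv2.resize(p['frame'][115:235,135:215,::-1],(400,600),interpolation=cv2.INTER_CUBIC))
E
python3 -c "
from station import bot
p=bot.capture('wrist');print(p['T_tool_cam'].round(3).tolist(),p['camera_matrix'].round(1).tolist(), bot.observe()['time'])"
```

```text
top [289. 150.] [0.5666 0.0023] -3.8 [ 87. 149.]
top [228. 163.] [0.5375 0.1717] -6.0 [ 87. 150.]
top [411. 174.] [ 0.4938 -0.326 ] -0.9 [ 88. 148.]
top [355. 175.] [ 0.4914 -0.1733] 5.5 [ 87. 149.]
[0.48251922 0.32554905 0.09920905] [0.57582708 0.28964247 0.00266199] [0.36977525 0.34540387 0.08200331] [0.60752177 0.28923697 0.03784985]
[[0.001, 0.956, 0.293, 0.074], [1.0, -0.001, 0.0, 0.001], [0.0, 0.293, -0.956, -0.144], [0.0, 0.0, 0.0, 1.0]] [[331.4, 0.0, 256.4], [0.0, 331.4, 188.6], [0.0, 0.0, 1.0]] 1.15
```

View pics/crop.png

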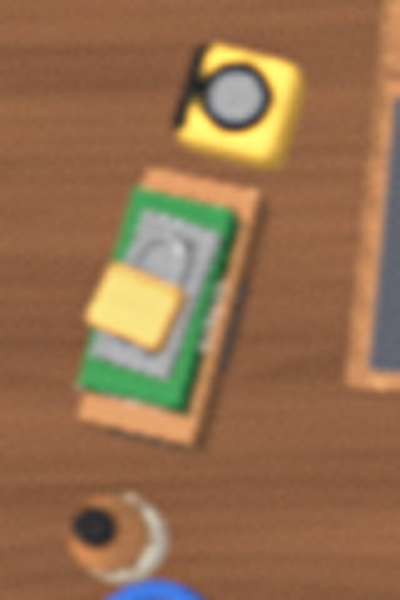

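Crop of the top view: brass padlock body at (135,308) with the shackle pointing up (+x) to (165,250). It lies on the chrome hinge, then the green carton, then the brown one (edge at 235,320). The tape measure is at (240,105) and the bottle at (115,535). Next I look closer from the wrist.

```bash
cat >> h.py <<'E'
def look(bot,name):
    o=bot.observe(); p=bot.capture('wrist'); T=wristT(bot,p,o); cv2.imwrite('pics/%s.png'%name,p['frame'][:,:,::-1])
    np.savez(name+'.npz',**{k:v for k,v in p.items() if k!='shot'},Tw=T); return p,T,cloud(p,T)
E
python3 - <<'E'
from station import bot
from h import *
bot.movep([.49,.315,.20],down(np.radians(76)))
p,T,C=look(bot,'w1'); print(bot.observe()['time'],bot.observe()['ee_pos'])
for t in ['padlock','hinge','green_carton','brown_carton']: print(t,[(np.round(d['pixel']).tolist(),round(d['score'],2)) for d in bot.spot_point(t,p)])
reg=(abs(C[...,0]-.49)<.13)&(abs(C[...,1]-.315)<.08)
print(np.histogram(C[reg][:,2],np.arange(-.004,.112,.004)))
hsv=cv2.cvtColor(p['frame'],cv2.COLOR_RGB2HSV);H,S=hsv[...,0],hsv[...,1]
for n,zt,m in [('padlockbody',.096,(S>90)&(H>15)&(H<35)),('shackle',.09,S<60),('hinge',.078,S<60),('green',.070,(H>45)&(H<90)&(S>90)),('brown',.04,(H<22)&(S>60))]:
    for dz in ([.004] if n!='shackle' else [.006]):
        mm=reg&m&(abs(C[...,2]-zt)<dz); q=C[mm]
        if len(q)<20: print(n,len(q)); continue
        r=rect(q); print(n,len(q),r[0].round(4),np.degrees(r[1]).round(1),np.round(r[2],1),'z',np.median(q[:,2]).round(4), np.argwhere(mm).mean(0).round())
E
```

```text
2.7 [0.48911484 0.31661287 0.2000279 ]
padlock [([273.0, 182.0], 0.59)]
hinge []
green_carton [([139.0, 233.0], 0.29)]
brown_carton [([262.0, 266.0], 0.69), ([264.0, 35.0], 0.65)]
(array([ 2748, 21902,    56,   144,   105,    98,   114,   111,   250,
         437,  1505,  1475,    42,    40,   130,   331,   506,   386,
        2820,   186,  1867,   149,    76,  1273,   472,  1766,     0,
           0]), array([-0.004,  0.   ,  0.004,  0.008,  0.012,  0.016,  0.02 ,  0.024,
        0.028,  0.032,  0.036,  0.04 ,  0.044,  0.048,  0.052,  0.056,
        0.06 ,  0.064,  0.068,  0.072,  0.076,  0.08 ,  0.084,  0.088,
        0.092,  0.096,  0.1  ,  0.104,  0.108]))
padlockbody 2163 [0.4861 0.3333] 65.4 [34.7 40. ] z 0.0968 [176. 276.]
shackle 1189 [0.4467 0.3387] -13.9 [ 31.9 162.3] z 0.0908 [108. 269.]
hinge 1929 [0.4959 0.3273] -19.6 [41.8 80.1] z 0.0789 [181. 268.]
green 2500 [0.4961 0.3287] -14.6 [ 52.4 107.4] z 0.0709 [168. 271.]
brown 2167 [0.5021 0.3265] -14.8 [ 61.5 254.6] z 0.0405 [168. 266.]
```

View pics/w1.png

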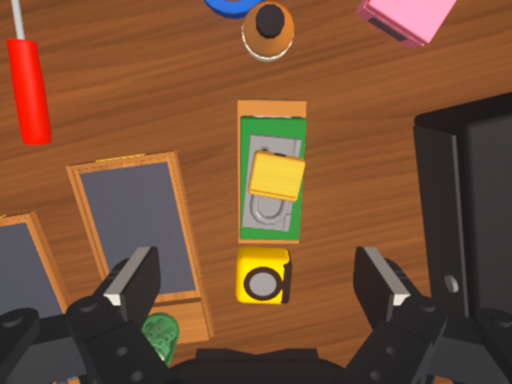

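The wrist view shows the padlock body at (276,176) with the shackle pointing down in the image (+x). Under it are the hinge, the green carton (271,168) and the brown carton. The pink box at (405,20) is a look-alike. The measured sizes match the given ones, so the padlock goes first.

```bash
cat >> h.py <<'E'
TR=dict(padlock=(.4938,-.326,-.9),hinge=(.4914,-.1733,5.5),green=(.5375,.1717,-6.0),brown=(.5666,.0023,-3.8))
Z=.18
def st(bot,tag):
    o=bot.observe(); print(tag,'t%.1f'%o['time'],np.round(o['ee_pos'],4),'w%.4f'%o['grip_width'],'F',np.round(o['force'],1),'ff',np.round(o['finger_force'],1))
def pick(bot,c,yawdeg,z,opening,lift=.1):
    """c: xy of grasp, yawdeg: closing-line angle"""
    bot.gripper_to(opening); r=down(np.radians(yawdeg)); bot.movep([*c,z+.07],r); bot.movel([*c,z+.008],rate=.12); bot.movel([*c,z],rate=.02)
    st(bot,'down'); bot.gripper_to(0); st(bot,'grip'); bot.movel([*c,z+.015],rate=.04); bot.movel([*c,Z],rate=.15); st(bot,'lift')
def place(bot,c,yawdeg,z,opening):
    r=down(np.radians(yawdeg)); bot.movep([*c,Z],r); bot.movel([*c,z+.015],rate=.15); bot.movel([*c,z],rate=.02)
    st(bot,'set'); bot.gripper_to(opening); st(bot,'open'); bot.movel([*c,z+.03],rate=.06); bot.movel([*c,Z],rate=.2)
def tray(n,dx=0,dy=0):
    x,y,a=TR[n]; a=np.radians(a); return [x+dx*np.cos(a)-dy*np.sin(a),y+dx*np.sin(a)+dy*np.cos(a)]
E
python3 - <<'E'
from station import bot
from h import *
pick(bot,[.4861,.3333],65.4,.080,.062)
E
```

```text
down t4.8 [0.486  0.3333 0.0799] w0.0620 F [0.8 0.2 0.7] ff 0.0
grip t5.1 [0.4864 0.3336 0.0804] w0.0385 F [-0.6  0.2  3.2] ff 62.0
lift t6.4 [0.4856 0.333  0.1789] w0.0384 F [ 0.4 -0.5 -2.8] ff 61.3
```

```bash
python3 - <<'E'
from station import bot
from h import *
place(bot,tray('padlock',-.007),89.1,.0088,.056)
a=tray('padlock',-.03); bot.movep([*a,.22],down(np.radians(89.1)))
p,T,C=look(bot,'w2'); st(bot,'')
hsv=cv2.cvtColor(p['frame'],cv2.COLOR_RGB2HSV);H,S=hsv[...,0],hsv[...,1]
reg=(abs(C[...,0]-.4938)<.09)&(abs(C[...,1]+.326)<.08)
for n,m in [('body',(S>90)&(H>15)&(H<35)&(abs(C[...,2]-.024)<.004)),('rim',abs(C[...,2]-.010)<.003),('felt',(S<80)&(hsv[...,2]<115)&(abs(C[...,2]-.006)<.003))]:
    q=C[reg&m]; r=rect(q); print(n,len(q),r[0].round(4),np.degrees(r[1]).round(1),np.round(r[2],1),np.median(q[:,2]).round(4))
E
```

```text
set t10.8 [ 0.4869 -0.326   0.0089] w0.0388 F [-0.4  0.2 -2. ] ff 61.4
open t11.1 [ 0.487 -0.326  0.009] w0.0556 F [0.1 0.3 0.1] ff 0.0
 t13.0 [ 0.4636 -0.3251  0.2191] w0.0562 F [ 0.8  0.8 -0.6] ff 0.0
body 1144 [ 0.4869 -0.3257] -90.0 [33.9 39.5] 0.0247
rim 9322 [ 0.4951 -0.3244] -0.9 [114.2 179.1] 0.0078
felt 9026 [ 0.4944 -0.3244] -0.8 [ 91.9 153.2] 0.0072
```

View pics/w2.png

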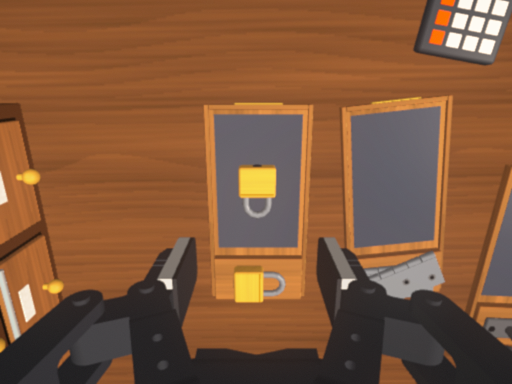

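The padlock lies centred on the felt at (257,190), next to the brass sample. Now the hinge: measure it again, then pick it.

```bash
python3 - <<'E'
from station import bot
from h import *
bot.movep([.47,.325,.19],down(np.radians(73)))
p,T,C=look(bot,'w3')
hsv=cv2.cvtColor(p['frame'],cv2.COLOR_RGB2HSV);H,S=hsv[...,0],hsv[...,1]
reg=(abs(C[...,0]-.50)<.09)&(abs(C[...,1]-.325)<.07)
for n,m in [('hinge',(S<60)&(abs(C[...,2]-.079)<.0045)),('green',(H>45)&(H<90)&(S>90)&(abs(C[...,2]-.071)<.003)),('brown',(H<22)&(S>60)&(abs(C[...,2]-.0405)<.003)&(C[...,0]<.58))]:
    q=C[reg&m]; r=rect(q); print(n,len(q),r[0].round(4),np.degrees(r[1]).round(1),np.round(r[2],1),np.median(q[:,2]).round(4))
    if n=='hinge': h=r
assert 76<h[2][1]<84 and 39<h[2][0]<45
a=np.degrees(h[1]); a=(a+90)%180-90
pick(bot,h[0],a+90,.0700,.060)
E
```

```text
hinge 4623 [0.4959 0.3273] -19.6 [41.9 80.2] 0.0789
green 2747 [0.4959 0.3285] -14.9 [ 53.1 107.3] 0.0709
brown 1423 [0.4987 0.3273] -14.8 [ 61.9 140.2] 0.0408
down t17.1 [0.4959 0.3272 0.07  ] w0.0602 F [-0.   0.4  0.6] ff 0.0
grip t17.4 [0.4963 0.3275 0.0705] w0.0396 F [0.1 0.1 3.9] ff 61.0
lift t18.8 [0.4954 0.327  0.1789] w0.0401 F [-1.  -1.  -1.6] ff 60.6
```

```bash
python3 - <<'E'
from station import bot
from h import *
place(bot,tray('hinge'),95.5,.0068,.054)
a=tray('hinge',-.03); bot.movep([*a,.22],down(np.radians(95.5)))
p,T,C=look(bot,'w4'); st(bot,'')
hsv=cv2.cvtColor(p['frame'],cv2.COLOR_RGB2HSV);H,S=hsv[...,0],hsv[...,1]
reg=(abs(C[...,0]-.4914)<.09)&(abs(C[...,1]+.1733)<.07)
for n,m in [('hinge',(S<60)&(abs(C[...,2]-.0145)<.003)&(C[...,0]<.56)),('felt',(S<80)&(hsv[...,2]<115)&(abs(C[...,2]-.006)<.003))]:
    q=C[reg&m]; r=rect(q); print(n,len(q),r[0].round(4),np.degrees(r[1]).round(1),np.round(r[2],1),np.median(q[:,2]).round(4))
bot.movep([.47,.325,.19],down(np.radians(75)))
p,T,C=look(bot,'w5')
hsv=cv2.cvtColor(p['frame'],cv2.COLOR_RGB2HSV);H,S=hsv[...,0],hsv[...,1]
reg=(abs(C[...,0]-.50)<.09)&(abs(C[...,1]-.325)<.07)
for n,m in [('green',(H>45)&(H<90)&(S>90)&(abs(C[...,2]-.071)<.003)),('brown',(H<22)&(S>60)&(abs(C[...,2]-.0405)<.003)&(C[...,0]<.58))]:
    q=C[reg&m]; r=rect(q); print(n,len(q),r[0].round(4),np.degrees(r[1]).round(1),np.round(r[2],1),np.median(q[:,2]).round(4))
i=np.hstack([cv2.imread('pics/w4.png')[:,100:450],cv2.imread('pics/w5.png')[:,100:450]]); cv2.imwrite('pics/w45.png',i)
E
```

```text
set t22.7 [ 0.4914 -0.1734  0.0068] w0.0397 F [-0.3 -0.  -1.2] ff 60.5
open t23.0 [ 0.4916 -0.1733  0.0069] w0.0540 F [-0.3  0.8 -0.4] ff 0.0
 t24.9 [ 0.4613 -0.1755  0.219 ] w0.0538 F [0.1 1.1 0.5] ff 0.0
hinge 2638 [ 0.4914 -0.1732] 5.3 [41.7 80.2] 0.0149
felt 7996 [ 0.493  -0.1721] 5.4 [ 92.  153.5] 0.0072
green 4610 [0.496  0.3284] -14.7 [ 53.1 107.3] 0.0709
brown 1438 [0.4988 0.3272] -14.6 [ 61.5 140.3] 0.0408
```

View pics/w45.png

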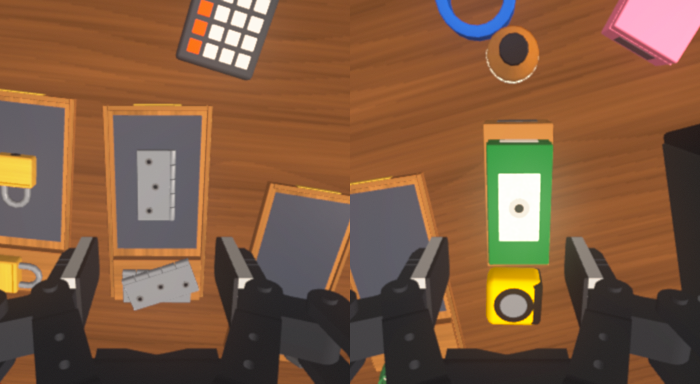

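Left: the hinge is flat and centred at (157,185). Right: the green carton is bare at (519,200) on the brown one. Green next.

```bash
python3 - <<'E'
from station import bot
from h import *
pick(bot,[.496,.3284],75.3,.043,.074)
w=bot.observe()['grip_width']; assert .045<w<.06
place(bot,tray('green',.001,.001),84.,.0097,.068)
a=tray('green',-.03); bot.movep([*a,.22],down(np.radians(84)))
p,T,C=look(bot,'w6'); st(bot,'')
hsv=cv2.cvtColor(p['frame'],cv2.COLOR_RGB2HSV);H,S=hsv[...,0],hsv[...,1]
reg=(abs(C[...,0]-.5375)<.095)&(abs(C[...,1]-.1717)<.07)
for n,m in [('green',(H>45)&(H<90)&(S>90)&(abs(C[...,2]-.037)<.003)),('felt',(S<80)&(hsv[...,2]<115)&(abs(C[...,2]-.006)<.003))]:
    q=C[reg&m]; r=rect(q); print(n,len(q),r[0].round(4),np.degrees(r[1]).round(1),np.round(r[2],1),np.median(q[:,2]).round(4))
bot.movep([.47,.325,.19],down(np.radians(75)))
p,T,C=look(bot,'w7')
hsv=cv2.cvtColor(p['frame'],cv2.COLOR_RGB2HSV);H,S=hsv[...,0],hsv[...,1]
reg=(abs(C[...,0]-.50)<.09)&(abs(C[...,1]-.325)<.07)
for n,m in [('brown',(H<22)&(S>60)&(abs(C[...,2]-.0405)<.003)&(C[...,0]<.58))]:
    q=C[reg&m]; r=rect(q); print(n,len(q),r[0].round(4),np.degrees(r[1]).round(1),np.round(r[2],1),np.median(q[:,2]).round(4))
i=np.hstack([cv2.imread('pics/w6.png')[:,100:450],cv2.imread('pics/w7.png')[:,100:450]]); cv2.imwrite('pics/w67.png',i)
E
```

```text
down t28.7 [0.496  0.3284 0.043 ] w0.0740 F [-0.   0.4  0.1] ff 0.0
grip t29.0 [0.4963 0.3286 0.0434] w0.0531 F [-0.4  0.1  3. ] ff 64.0
lift t30.5 [0.4955 0.3282 0.179 ] w0.0532 F [-0.2  0.2 -1.5] ff 63.3
set t33.3 [0.5387 0.1726 0.0098] w0.0531 F [-0.7  0.  -1.7] ff 63.3
open t33.6 [0.5387 0.1727 0.0099] w0.0680 F [ 0.3 -0.1 -0.9] ff 0.0
 t35.5 [0.5071 0.1749 0.2189] w0.0680 F [ 0.  -0.4 -0.5] ff 0.0
green 3194 [0.5595 0.1709] -6.1 [ 53.7 149.3] 0.0369
felt 5368 [0.5388 0.1723] -5.9 [ 92.1 153.4] 0.0072
brown 9499 [0.4988 0.3277] -14.4 [ 62.3 140.2] 0.0409
```

View pics/w67.png

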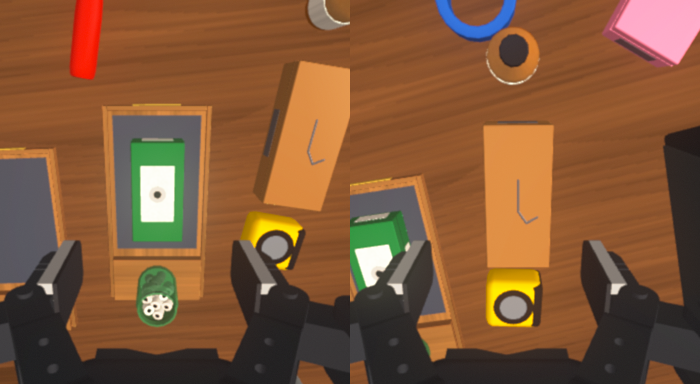

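Left: the green carton is centred at (157,190). Right: the brown carton is alone at (518,195), with the tape and bottle undisturbed. Brown last.

```bash
python3 - <<'E'
from station import bot
from h import *
pick(bot,[.4988,.3277],75.6,.010,.082)
w=bot.observe()['grip_width']; assert .055<w<.07
place(bot,tray('brown',.001,.001),86.2,.0167,.076)
a=tray('brown',-.05); bot.movep([*a,.24],down(np.radians(86.2)))
p,T,C=look(bot,'w8'); st(bot,'')
hsv=cv2.cvtColor(p['frame'],cv2.COLOR_RGB2HSV);H,S=hsv[...,0],hsv[...,1]
reg=(abs(C[...,0]-.5666)<.095)&(abs(C[...,1]-.0023)<.07)
for n,m in [('brown',(H<22)&(S>60)&(abs(C[...,2]-.047)<.003)),('felt',(S<80)&(hsv[...,2]<115)&(abs(C[...,2]-.006)<.003))]:
    q=C[reg&m]; r=rect(q); print(n,len(q),r[0].round(4),np.degrees(r[1]).round(1),np.round(r[2],1),np.median(q[:,2]).round(4))
bot.movep([.45,.15,.3],down(np.radians(86)))
t=bot.capture('top')
i=np.hstack([cv2.resize(cv2.imread('pics/w8.png'),(400,300)),cv2.resize(t['frame'][60:260,120:460,::-1],(400,300))]); cv2.imwrite('pics/w8t.png',i); st(bot,'')
E
```

```text
down t38.2 [0.4988 0.3277 0.0099] w0.0818 F [0.2 0.3 0.3] ff 0.0
grip t38.6 [0.499  0.3278 0.0103] w0.0608 F [-0.9  0.2  3.9] ff 67.5
lift t40.3 [0.4983 0.3274 0.1789] w0.0610 F [-0.1 -0.1 -5.3] ff 66.4
set t43.6 [0.5677 0.0032 0.0167] w0.0608 F [-0.3 -0.8 -5.7] ff 66.5
open t43.9 [0.5682 0.0032 0.0172] w0.0757 F [-0.6 -1.  -0.6] ff 0.0
 t45.8 [0.5163 0.0061 0.2388] w0.0756 F [-0.1 -0.  -0.4] ff 0.0
brown 6972 [0.5675 0.0036] -3.8 [ 62.1 139.7] 0.0469
felt 2549 [0.5681 0.003 ] -3.8 [ 92.1 152.9] 0.0072
 t46.6 [0.4504 0.1489 0.2989] w0.0763 F [-0.3  0.2  0.2] ff 0.0
```

View pics/w8t.png

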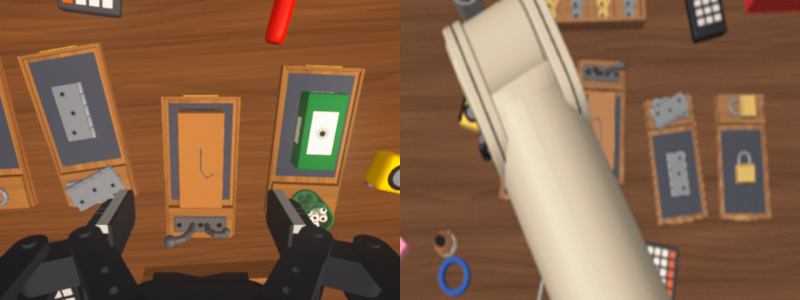

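All four goods lie flat in their own trays: the left picture shows the hinge (72,110), brown (200,158) and green (322,132), and the right one shows the padlock (745,165). The bottle and tape still stand where they were, so I hand the job in.

```bash
python3 -c "
from station import bot
print(bot.sign_off())"
```

```text
the job is handed in; nothing more can be done
None
```

The job is handed in after about 47 s of robot time: the padlock, hinge, green carton and brown carton each lie flat, centred and lengthwise on the felt of their own tray, nothing was dropped, and the tape measure and bottle stand where they were.

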